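# Hang the dosing syringe in the draw stand and draw its plunger to the green band

## Robot

A 6-joint arm with a two-finger parallel gripper is mounted at the origin on the work surface. World frame = base frame: x ahead of the robot, y to its left, z up, the work surface at z = 0. Lengths are in m, angles in rad, forces in N, time in s.
With the tool pointing down it reaches from about 0.275 to 0.875 m from the base axis. Payload 12.5 kg.
Tool frame: the origin (TCP) lies on the centre line of the jaws, within the pads' length; the fingertips stand r.finger_overhang ahead of it and the grasp point (between the pads) lies 3 mm ahead of it (r.finger_overhang is the distance from the TCP to the fingertips, in m); z points along the fingers, y is the direction in which the jaws open and shut (so a half turn about z gives the same grasp; the last joint's range is limited). The gripper opens to 85 mm and grips with 20 to 120 N. Pads are 22 mm wide; open, the fingers measure 114 mm over their backs; the gripper's body (76 mm by 85 mm) begins 54 mm behind the grasp point. The pads swing forward as they close: fully open they stand 13 mm farther back than shut.
Start: joints at [-1.274, 0.351, 1.652, -0, 1.139, -0.085], TCP at [0.205, -0.51, 0.253] pointing down, gripper open.
Joint ranges: [-2.75, 2.75], [-0.79, 2.1], [0.01, 2.65], [-1.57, 4.71], [0.07, 3.14], [-2.87, 2.87]. Speed limits (rad/s): [2.22, 2.22, 2.79, 3.14, 3.14, 3.14].

## Interface

Orientations are given as a unit quaternion [x, y, z, w].
In Python, from cell import r, optics gives the robot as it stands. The module is installed in compiled form; this text tells all that it offers. Calls block until the motion is done:
- r.move_to(position, orientation): joint-space move of the TCP to a pose.
- r.move_linear(position, rot=None, vel=0.15): straight line of the TCP; rot=None keeps the orientation; vel is the mean speed in m/s.
- r.set_joints(angles): joint-space move.
- r.set_gripper(opening, squeeze=None): opening from 0.0 (shut) to 1.0 (fully open); squeeze is the grip in N (None keeps the last); returns when the fingers have stopped.
- r.sleep(seconds).
- r.inverse_kinematics(position, orientation): joint angles nearest the present ones, or None.
- optics.get_image(name): name is "scene" or "top" or "wrist"; returns a dict with "pixels" (400x640x3 uint8, red, green, blue), "depth" (400x640 float32, m along the optical axis (not along the pixel's ray), 0 where there is no reading), "fx", "fy", "cx", "cy" (pixels), "camera_from_world" (4x4, takes a point from world to camera coordinates); the wrist camera has in their place "mount" (4x4, takes a point from camera to tool coordinates, whose origin is the TCP and whose axes are the flange's). Camera axes: x right, y down, z forward; pixel columns grow to the right and rows downward; lengths in m; the calibration is good to about 2 mm. A picture is of the moment at which its call begins: read the wrist's pose just before it.
A pose or a line that the arm cannot do raises r.PlanningError and nothing moves.
- r.hand_in(): hands the job in, once; it reports no verdict.
Readings, each from a call of its own:
- r.current_t(): time.
- r.current_q(): joint angles.
- r.current_qvel(): joint speeds.
- r.current_effort(): joint torques, N m.
- r.current_tool_pos(): TCP position.
- r.current_ee_rot(): TCP orientation.
- r.current_contact_force(): force on the tool from outside, world axes, zero at the start.
- r.current_torque(): the same for the moment, N m.
- r.current_opening(): opening from 0.0 (shut) to 1.0 (fully open).
Only numpy, scipy, OpenCV 4.12 (cv2) and the standard library are available. Lean on these libraries where they do the work, as an engineer would, in place of code of your own. Each camera call takes 0.05 s, during which the arm holds its last target. There are 200 camera calls.

## Task

Lift the dosing syringe by its barrel out of the grey drying block and hang it in the draw stand, blue wings on the pillars between the orange posts, plunger still fully in, and let go. Then pull the plunger by its black knob straight up until the whole green band shows above the collar but never any red, the barrel staying seated. Finish while still holding it there, and leave the other things on the counter alone.

Things in the scene. Friction and masses are not known exactly. Their poses are not given: they have to be found in the camera images.
- barrel: Loose upright steel syringe barrel, about 300 g: 36 mm outside, 80 mm high, bore 26 mm, bore floor 6 mm up. Origin: centre of its underside, z up. Its top 12 mm is a blue collar, 80 mm long along its x (two wings), 36 mm wide along its y, where its sides are flush with the steel: grip there, fingers closing along y. Starts upright in the drying block, turned any way.
- plunger: Loose plunger, about 70 g, in the bore with 1 mm clearance all round; carried only by the bore floor, so it slides back when let go; a crooked pull jams or lifts the barrel. Origin: centre of its lower end, z up. White rod 24 mm thick, 79 mm long; green band 34 to 44 mm and red band 10 to 20 mm above the origin: raised 40 mm, green is all out; at 54 mm red begins to show.
- stand: Fixed draw stand; origin: centre of its underside, z up. White base 120 x 80 x 12 mm; two aluminium pillars centred 34 mm either side along its x (18 mm along x, 56 along y, tops 85 mm high, 50 mm free between, open along y). On each, two orange guide posts (16 x 7 mm, tops 97 mm high) leave a 42 mm gap along y for the 36 mm wing.
- knob (a point): Centre of the plunger's black knob, 26 mm in diameter and 25 mm tall, 79 to 104 mm above the plunger's origin (this point: 91.5 mm). With the plunger fully in, the knob reaches from 5 to 30 mm above the collar's top. It moves with the plunger.
- seat (a point): Point of the stand on its centre line, 17 mm above its underside: where the barrel's origin comes when it is seated, wings' undersides on the pillars' tops, barrel hanging clear of the base. x runs from pillar to pillar; the wings lie along it, either way round.
- rack: Fixed grey drying block, 90 x 90 x 45 mm, origin: centre of its underside. Its round socket (40 mm wide, 35 mm deep, floor 10 mm above the counter) holds the barrel upright at the start, so the collar's top is then 90 mm above the counter.
- pill_jar: Bystander: loose amber jar, 56 mm wide, 85 mm tall, origin under its centre.
- spray: Bystander: loose light-blue bottle with a yellow label, 68 mm wide, 170 mm tall, origin under its centre.
- pen_cup: Bystander: loose white cup, 70 mm wide, 90 mm tall, origin under its centre.
- ointment: Bystander: loose small white jar with a green cap, 52 mm wide, 40 mm tall, origin under its centre.

How it is judged:
On the way:
1. the syringe hangs seated in the stand, plunger fully in, let go of (z of barrel in the frame of stand between 0.0145 and 0.0195 m and y of barrel in the frame of stand between -0.006 and 0.006 m and x of barrel in the frame of stand between -0.012 and 0.012 m and angle between the x axis of barrel and the x axis of stand, either way round below 0.15 rad and angle between barrel's own z axis and vertical below 0.06 rad and z of plunger in the frame of barrel below 0.01 m and contact force between each of the arm, the fingers and barrel below 0.1 N and linear speed of barrel below 0.01 m/s), for 0.2 s.
At the end, for the whole second after the job is handed in: Barrel seated in the stand (origin 17 mm +-2.5 above the stand's, within 12 mm along and 6 across, wings within 0.15 rad, tilt < 0.06); plunger still, raised 38.5 to 55.5 mm, in line within 0.09 rad, not wedged (< 10 N), gripped (> 1 N) by fingers that do not touch the barrel (z of barrel in the frame of stand between 0.0145 and 0.0195 m and y of barrel in the frame of stand between -0.006 and 0.006 m and x of barrel in the frame of stand between -0.012 and 0.012 m and angle between the x axis of barrel and the x axis of stand, either way round below 0.15 rad and angle between barrel's own z axis and vertical below 0.06 rad and z of plunger in the frame of barrel between 0.0445 and 0.0615 m and angle between the z axis of plunger and the z axis of barrel, either way round below 0.09 rad and contact force between the fingers and plunger above 1 N and contact force between the fingers and barrel below 0.5 N and contact force between plunger and barrel below 10 N and linear speed of each of plunger, barrel below 0.01 m/s); the arm keeps its last pose, push and grip.
It fails at once if the red band is drawn out (plunger raised more than 58 mm) (z of plunger in the frame of barrel above 0.064 m).
It fails at once if the amber jar is moved more than 30 mm or tipped (distance of pill_jar from where it was at the start of the episode above 0.03 m or angle between pill_jar's own z axis and vertical above 0.4 rad).
It fails at once if the blue bottle is moved more than 30 mm or tipped (distance of spray from where it was at the start of the episode above 0.03 m or angle between spray's own z axis and vertical above 0.4 rad).
It fails at once if the white cup is moved more than 30 mm or tipped (distance of pen_cup from where it was at the start of the episode above 0.03 m or angle between pen_cup's own z axis and vertical above 0.4 rad).
It fails at once if the small white jar is moved more than 30 mm or tipped (distance of ointment from where it was at the start of the episode above 0.03 m or angle between ointment's own z axis and vertical above 0.4 rad).
It also fails if it takes over 58 s, if anything falls off the work surface, if the arm or the gripper's body presses on something with over 40 N, if the wrist force passes 120 N, or if a joint passes its speed limit or range.

## Working session

There is one attempt and no reset: what is moved stays moved. The work goes in short steps, each a Python script; the robot and the scene stay as the last script left them, time stands still between calls to the robot, and variables do not carry over. Pictures are saved under pics/ and viewed, about 8 in all and at most 12, crops included, and the job is handed in when it is done.

```bash
mkdir -p pics
python3 - <<'E'
from cell import r, optics
import numpy as np, cv2, pickle
d={}
for n in("scene","top"):
    d[n]=optics.get_image(n); cv2.imwrite(f"pics/{n}0.png",d[n]["pixels"][:,:,::-1])
    print(n,d[n]["fx"],d[n]["cx"],d[n]["cy"],d[n]["camera_from_world"].round(3).tolist())
pickle.dump(d,open("d.pkl","wb"))
print(r.current_t(),r.finger_overhang,r.current_ee_rot(),r.current_tool_pos(),r.current_contact_force())
E
```

```text
scene 372.33003492036374 317.8069740537518 201.6693905186487 [[-0.493, 0.87, 0.008, 0.295], [0.549, 0.319, -0.773, -0.234], [-0.675, -0.376, -0.635, 1.273], [0.0, 0.0, 0.0, 1.0]]
top 514.1818471611149 326.4800361066837 193.03160483202757 [[0.024, -1.0, -0.013, 0.005], [-0.983, -0.022, -0.18, 0.586], [0.18, 0.018, -0.984, 1.134], [0.0, 0.0, 0.0, 1.0]]
0.1 0.022 [ 9.81834343e-01  1.89739462e-01 -5.38910286e-05 -5.07280165e-04] [ 0.20488874 -0.51012993  0.25281603] [ 0.3827946  -0.42445383 -0.64786066]
```

View pics/top0.png

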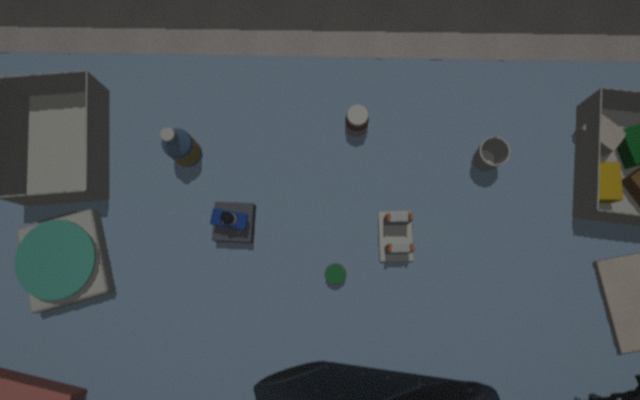

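View pics/scene0.png

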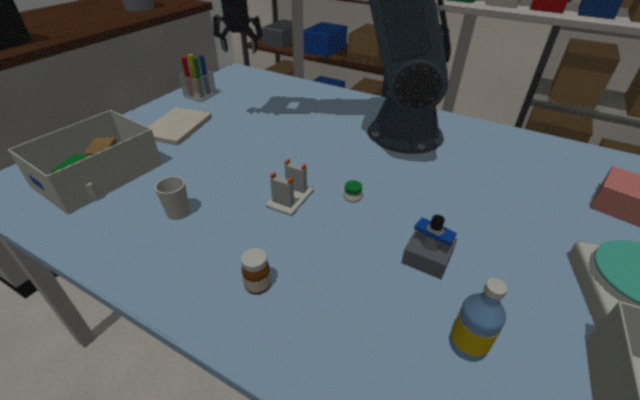

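The top view shows the drying block at about (235,222) with the blue collar at (230,219). The stand is at (396,237) with its pillars at (399,217) and (400,247). I'll measure the collar and posts by colour.

```bash
cat > h.py <<'E'
import numpy as np, cv2
from scipy.spatial.transform import Rotation as R
def cam(d, tool=None):
    """world_from_camera; tool=(pos,quat) for the wrist camera"""
    if "camera_from_world" in d: return np.linalg.inv(d["camera_from_world"])
    T=np.eye(4); T[:3,:3]=R.from_quat(tool[1]).as_matrix(); T[:3,3]=tool[0]
    return T@d["mount"]
def onplane(d,uv,z,tool=None):
    T=cam(d,tool); uv=np.atleast_2d(uv).astype(float)
    ray=np.c_[(uv[:,0]-d["cx"])/d["fx"],(uv[:,1]-d["cy"])/d["fy"],np.ones(len(uv))]@T[:3,:3].T
    o=T[:3,3]; return o+ray*((z-o[2])/ray[:,2])[:,None]
def mask(d,kind):
    h,s,v=cv2.split(cv2.cvtColor(d["pixels"],cv2.COLOR_RGB2HSV))
    m={"blue":(h>105)&(h<130)&(s>150)&(v>40),"orange":(h>3)&(h<16)&(s>120)&(v>60),"black":(v<40)}[kind]
    return m.astype(np.uint8)
def blobs(m,amin=8):
    n,l,st,c=cv2.connectedComponentsWithStats(m)
    return [(c[i],st[i,4],l==i) for i in range(1,n) if st[i,4]>=amin]
def down(yaw):
    """tool down, jaw (y) axis along world angle yaw"""
    y=np.array([np.cos(yaw),np.sin(yaw),0]);z=np.array([0,0,-1.]);x=np.cross(y,z)
    return R.from_matrix(np.c_[x,y,z]).as_quat()
E
python3 - <<'E'
from h import *; import pickle
d=pickle.load(open("d.pkl","rb"))
for n in d:
  for k,z in(("blue",.09),("orange",.097)):
    for c,a,m in blobs(mask(d[n],k)):
        ys,xs=np.nonzero(m); (cc,wh,ang)=cv2.minAreaRect(np.c_[xs,ys].astype(np.float32))
        p=onplane(d[n],[c],z)[0]; P=onplane(d[n],np.c_[xs,ys],z)[:,:2]
        e,V=np.linalg.eigh(np.cov(P.T)); v=V[:,1]
        print(n,k,c.round(1),a,p.round(4),np.degrees(np.arctan2(v[1],v[0])).round(1),(np.ptp(P@V,axis=0)).round(3))
E
```

```text
scene blue [599.5   7.3] 482 [-2.0332  0.5719  0.09  ] 172.2 [0.218 0.613]
scene blue [324.4  38.8] 1112 [-0.5304 -0.6031  0.09  ] -155.2 [0.215 0.525]
scene blue [201.9  62. ] 18 [ 0.0146 -0.8808  0.09  ] 46.1 [0.012 0.148]
scene blue [330.3  81.1] 124 [-0.0757 -0.3285  0.09  ] 88.0 [0.043 0.113]
scene blue [ 35.9 181.8] 21 [ 0.838  -0.6399  0.09  ] 80.8 [0.005 0.045]
scene blue [435.  231.9] 365 [0.529  0.2384 0.09  ] 80.7 [0.045 0.078]
scene orange [80.7 18.5] 658 [-0.147  -1.9066  0.097 ] -144.6 [0.375 0.811]
scene orange [168.7   2.3] 35 [-0.6786 -1.8047  0.097 ] 60.3 [0.063 0.226]
scene orange [178.5   2.2] 26 [-0.7132 -1.7552  0.097 ] -137.6 [0.073 0.176]
scene orange [94.6  6. ] 21 [-0.3734 -2.1049  0.097 ] 46.2 [0.044 0.164]
scene orange [199.5   2.5] 11 [-0.7777 -1.6397  0.097 ] -171.5 [0.045 0.065]
scene orange [87.4  7.1] 9 [-0.333  -2.1149  0.097 ] 53.7 [0.016 0.111]
scene orange [43.1 17.2] 256 [-0.0582 -2.1038  0.097 ] 47.2 [0.187 0.431]
scene orange [81.   9.6] 14 [-0.2735 -2.0892  0.097 ] 64.3 [0.025 0.169]
scene orange [166.6   6.6] 8 [-0.5889 -1.7269  0.097 ] -139.
[... 1019 characters left out ...]
0.1157  0.097 ] -154.6 [0.006 0.023]
scene orange [272.6 174.8] 16 [ 0.5376 -0.1619  0.097 ] -150.7 [0.008 0.017]
scene orange [289.9 179.8] 24 [ 0.5337 -0.1141  0.097 ] -158.8 [0.01  0.025]
scene orange [253. 274.] 96 [ 0.8094 -0.0151  0.097 ] 119.6 [0.023 0.041]
top blue [216.2 216.7] 116 [0.5201 0.2623 0.09  ] 176.3 [0.024 0.031]
top blue [240.9 221. ] 130 [0.5117 0.2066 0.09  ] 169.4 [0.023 0.033]
top orange [387.9 216.9] 16 [ 0.5274 -0.1182  0.097 ] 176.5 [0.005 0.013]
top orange [410.2 216.3] 13 [ 0.5297 -0.1672  0.097 ] 174.6 [0.005 0.011]
top orange [389.  247.7] 19 [ 0.4598 -0.1208  0.097 ] 179.9 [0.004 0.013]
top orange [411.5 247.5] 12 [ 0.4614 -0.1696  0.097 ] 179.5 [0.002 0.011]
```

Both cameras agree. The stand is at about (0.495,-0.144) with x at about 2°. The collar is at about (0.516,0.2345), its wings at about 81°. Next I'll refine both with the wrist camera, stand first and then collar.

Run:
```python
from cell import r, optics
from h import *; import pickle
D={}
for n,p,yaw in(("stand",[.495,-.144,.30],np.radians(-88)),("pick",[.516,.2345,.30],np.radians(-8.6))):
    r.move_to(p,down(yaw)); r.sleep(.3)
    t=(r.current_tool_pos(),r.current_ee_rot()); d=optics.get_image("wrist"); D[n]=(d,t)
    cv2.imwrite(f"pics/w_{n}.png",d["pixels"][:,:,::-1]); print(n,r.current_t(),t[0],r.current_q().round(2),r.current_contact_force().round(2))
    for k,z in(("blue",.09),("orange",.097)):
      for c,a,m in blobs(mask(d,k),60):
        ys,xs=np.nonzero(m); P=onplane(d,np.c_[xs,ys],z,t)[:,:2]
        e,V=np.linalg.eigh(np.cov(P.T)); v=V[:,1]
        print(k,c.round(1),a,P.mean(0).round(4),np.degrees(np.arctan2(v[1],v[0])).round(1),np.ptp(P@V,axis=0).round(4))
print(d["mount"].round(3).tolist(),d["fx"],d["cx"],d["cy"])
pickle.dump(D,open("w.pkl","wb"))
a,b=[cv2.imread(f"pics/w_{n}.png") for n in("stand","pick")]
cv2.imwrite("pics/w_both.png",cv2.resize(np.vstack([a,b]),(480,600)))
```

```text
stand 2.1667 [ 0.49492435 -0.14435192  0.2999772 ] [-0.37  0.24  1.68 -0.    1.22  1.16] [0.36 0.19 0.14]
blue [ 14.8 150.9] 674 [0.5152 0.2041] 169.4 [0.0315 0.0366]
orange [300.  148.7] 66 [ 0.5295 -0.1201] -179.1 [0.0045 0.0143]
orange [343.2 148.8] 62 [ 0.5309 -0.1679] 179.0 [0.0055 0.0143]
pick 3.9333 [0.51620125 0.23397405 0.30002929] [ 0.34  0.34  1.55 -0.    1.25  0.49] [-0.09  0.12 -0.14]
blue [321.9 154.4] 572 [0.5212 0.2622] 171.4 [0.0321 0.0335]
blue [322.6 200.1] 432 [0.5138 0.2082] -179.4 [0.0295 0.0363]
[[-0.001, -0.955, -0.297, 0.076], [1.0, -0.001, -0.001, -0.0], [0.0, -0.297, 0.955, -0.12], [0.0, 0.0, 0.0, 1.0]] 288.69114048703096 320.69453615785005 200.7896667445896
```

View pics/w_both.png

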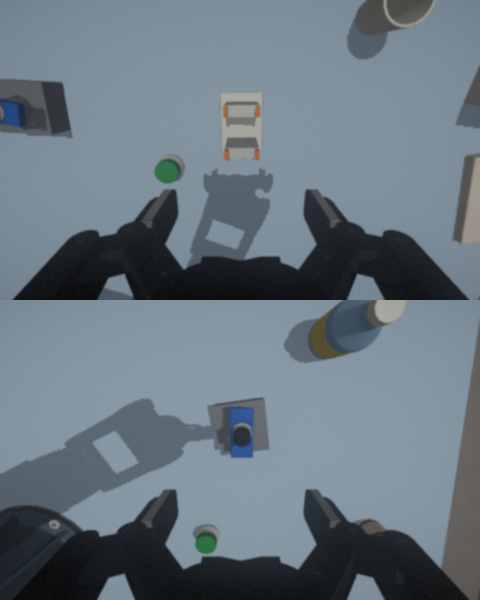

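The stand's four orange posts and the blue collar are both where expected, with no surprises around them. I'll now refine the numbers from the saved images.

Run:
```python
from h import *; import pickle
D=pickle.load(open("w.pkl","rb"))
d,t=D["stand"]; m=mask(d,"orange")
print([(c.round(1),a,onplane(d,[c],.097,t)[0,:2].round(4)) for c,a,_ in blobs(m,15)])
for k in ("pick",):
    d,t=D[k]; m=mask(d,"blue"); m[:, :250]=0
    ys,xs=np.nonzero(m); P=onplane(d,np.c_[xs,ys],.09,t)[:,:2]
    Rm=R.from_quat(t[1]).as_matrix()
    L=(P-t[0][:2])@Rm[:2,:2]   # tool x,y
    print("tool-frame x range",L[:,0].min(),L[:,0].max(),"y",L[:,1].min(),L[:,1].max())
    # per-row midpoints for yaw & lateral
    mids=np.array([[y,(xs[ys==y].min()+xs[ys==y].max())/2,np.ptp(xs[ys==y])+1] for y in np.unique(ys)])
    Q=(onplane(d,mids[:,[1,0]],.09,t)[:,:2]-t[0][:2])@Rm[:2,:2]
    ok=mids[:,2]>np.median(mids[:,2])-2
    f=np.polyfit(Q[ok,0],Q[ok,1],1); print("lateral at x=0",f, "widths",np.percentile(mids[:,2],[10,50,90]))
```

```text
[(array([300. , 148.7]), np.int32(66), array([ 0.5295, -0.1201])), (array([343.2, 148.8]), np.int32(62), array([ 0.5309, -0.1679])), (array([301.6, 206. ]), np.int32(50), array([ 0.4626, -0.1227])), (array([342.5, 205.7]), np.int32(46), array([ 0.4645, -0.1708]))]
tool-frame x range -0.035775954627512124 0.040410104425407066 y -0.01644844848316083 0.01743457602210528
lateral at x=0 [-0.00233056  0.00089399] widths [16.9 28.5 29. ]
```

Run:
```python
from cell import r, optics
from h import *
q=down(np.radians(-8.6))
r.move_linear([.517,.2352,.20],q,vel=.2)
r.move_linear([.517,.2352,.085],vel=.1); print(r.current_contact_force().round(2))
r.set_gripper(0.0,60); r.sleep(.2); print("open",r.current_opening(),r.current_contact_force().round(2))
r.move_linear([.517,.2352,.21],vel=.1); r.sleep(.2)
print(r.current_t(),r.current_opening(),r.current_contact_force().round(2))
r.move_linear([.4955,-.145,.21],down(np.radians(-87.9)),vel=.15); r.sleep(.3)
t=(r.current_tool_pos(),r.current_ee_rot()); d=optics.get_image("wrist")
cv2.imwrite("pics/held.png",d["pixels"][:,:,::-1])
import pickle; pickle.dump((d,t),open("held.pkl","wb"))
print(r.current_t(),t,r.current_contact_force().round(2),r.current_torque().round(2))
```

```text
[-0.75  0.45  0.54]
open 0.409950043089214 [-0.49 -0.4   5.18]
8.2 0.4086083084926328 [ 0.42 -0.02 -3.71]
11.2417 (array([ 0.49550964, -0.14490389,  0.21000209]), array([ 9.99830506e-01,  1.84108355e-02, -5.74877037e-06, -9.75289472e-06])) [ 0.25 -0.14 -4.04] [ 0.01  0.03 -0.  ]
```

View pics/held.png

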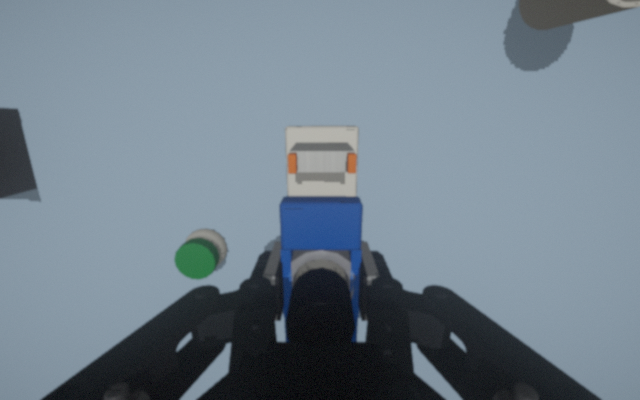

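Run:
```python
from h import *; import pickle
d,t=pickle.load(open("held.pkl","rb"))
Rm=R.from_quat(t[1]).as_matrix()
m=mask(d,"blue"); 
for y in range(192,260,4):
    x=np.nonzero(m[y,270:375])[0]; 
    print(y,(x.min()+270,x.max()+270) if len(x) else None,d["pixels"][y,322])
for v in(197,201,205,209): print(v,((onplane(d,[322,v],.215,t)-t[0])@Rm)[0].round(4))
mm=mask(d,"orange"); print([(c.round(1),a,onplane(d,[c],.097,t)[0,:2].round(4)) for c,a,_ in blobs(mm,15)])
for y in (210,230,244):
    x=np.nonzero(m[y,270:375])[0]+270; print(((onplane(d,[[x.min(),y],[x.max()+1,y]],.215,t)-t[0])@Rm).round(4).tolist())
```

```text
192 None [178 177 170]
196 None [113 118 128]
200 None [ 49  65 103]
204 (np.int64(282), np.int64(359)) [ 50  81 141]
208 (np.int64(281), np.int64(360)) [ 48  87 147]
212 (np.int64(281), np.int64(360)) [ 50  86 147]
216 (np.int64(282), np.int64(360)) [ 48  86 147]
220 (np.int64(282), np.int64(359)) [ 49  86 149]
224 (np.int64(282), np.int64(360)) [ 43  83 146]
228 (np.int64(282), np.int64(359)) [ 46  85 147]
232 (np.int64(282), np.int64(359)) [ 42  82 145]
236 (np.int64(282), np.int64(359)) [ 38  80 145]
240 (np.int64(282), np.int64(359)) [ 41  80 145]
244 (np.int64(282), np.int64(359)) [ 44  83 145]
248 (np.int64(282), np.int64(359)) [ 43  76 134]
252 (np.int64(281), np.int64(360)) [135 137 141]
256 (np.int64(281), np.int64(360)) [122 124 129]
197 [ 0.0412  0.0003 -0.005 ]
201 [ 0.0395  0.0003 -0.005 ]
205 [ 0.0377  0.0003 -0.005 ]
209 [ 0.0359  0.0003 -0.005 ]
[(array([292., 163.]), np.int32(131), array([ 0.5296, -0.1201])), (array([351.3, 162.5]), np.int32(137), array([ 0.5318, -0.1682]))]
[[0.0355, -0.0169, -0.005], [0.0355, 0.0168, -0.005]]
[[0.0264, -0.0169, -0.005], [0.0264, 0.0167, -0.005]]
[[0.0198, -0.0171, -0.005], [0.0198, 0.017, -0.005]]
```

Run:
```python
from cell import r, optics
from h import *
x,y=.4968,-.1452
r.move_linear([x,y,.120],down(np.radians(-87.8)),vel=.1); r.sleep(.2); f0=r.current_contact_force(); print(r.current_t(),f0.round(2))
z=.110
while z>=.0885:
    r.move_linear([x,y,z],vel=.04); r.sleep(.1); f=r.current_contact_force()-f0
    print(round(z,4),f.round(2))
    if f[2]>3.0: break
    z-=.004 if z>.098 else .001
print(r.current_t(),r.current_tool_pos(),r.current_torque().round(3))
d=optics.get_image("wrist"); s=optics.get_image("scene")
cv2.imwrite("pics/low.png",np.vstack([d["pixels"][100:350,150:490],cv2.resize(s["pixels"][130:230,220:356],(340,250))])[:,:,::-1])
```

```text
12.4917 [-0.18 -0.64 -4.72]
0.11 [1.48 0.07 1.38]
0.106 [-0.25  0.1   0.91]
0.102 [-0.78  0.41  1.4 ]
0.098 [0.43 1.3  1.24]
0.097 [0.02 0.25 0.99]
0.096 [0.06 0.65 0.99]
0.095 [-0.36  0.65  1.46]
0.094 [-0.36 -0.18  1.16]
0.093 [ 0.69 -0.47  1.33]
0.092 [-2.74  1.28 10.41]
16.1417 [ 0.49692561 -0.14524782  0.09237717] [0.267 0.348 0.024]
```

View pics/low.png

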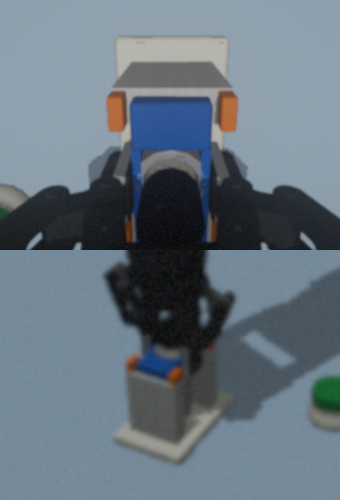

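The barrel is seated at exactly the predicted height (TCP .092, force step). The wing is at columns 132-212, centred between the posts at 107-125 and 219-237. Now I'll let go.

Run:
```python
from cell import r, optics
from h import *; import pickle
r.move_linear([.4968,-.1452,.0926],vel=.02); print(r.current_contact_force().round(2))
r.set_gripper(1.0); r.sleep(.6); print(r.current_t(),r.current_opening(),r.current_contact_force().round(2))
r.move_linear([.4968,-.1452,.22],vel=.12); r.sleep(.3)
t=(r.current_tool_pos(),r.current_ee_rot()); d=optics.get_image("wrist"); s=optics.get_image("top")
pickle.dump((d,t,s),open("rel.pkl","wb")); print(r.current_t(),t[0])
cv2.imwrite("pics/rel.png",np.vstack([cv2.resize(d["pixels"][130:330,200:440],(480,400)),cv2.resize(s["pixels"][197:277,348:444],(480,400))])[:,:,::-1])
Rm=R.from_quat(t[1]).as_matrix()
for k,z,dd,tt in(("blue",.097,d,t),("blue",.097,s,None),("orange",.097,d,t)):
  for c,a,m in blobs(mask(dd,k),40 if dd is d else 15):
    P=onplane(dd,np.argwhere(m)[:,::-1],z,tt); L=(P-t[0])@Rm
    print(k,c.round(1),a,P.mean(0).round(4),"tool x",L[:,0].min().round(4),L[:,0].max().round(4),"y",L[:,1].min().round(4),L[:,1].max().round(4))
```

```text
[-0.22  0.39 -1.62]
17.6417 1.0004679615323182 [-0.55  0.26  0.26]
19.25 [ 0.49671204 -0.14516394  0.21970031]
blue [320.7 170.4] 948 [ 0.5235 -0.1439  0.097 ] tool x 0.0051 0.0384 y -0.0164 0.0161
blue [320.3 230.5] 707 [ 0.4681 -0.1456  0.097 ] tool x -0.0389 -0.005 y -0.017 0.0163
orange [293.  162.6] 123 [ 0.5294 -0.1203  0.097 ] tool x 0.0264 0.0409 y -0.0263 -0.0209
orange [349.8 162.5] 128 [ 0.5312 -0.1682  0.097 ] tool x 0.0264 0.0409 y 0.0212 0.0273
orange [295.  235.1] 116 [ 0.4627 -0.1227  0.097 ] tool x -0.0409 -0.024 y -0.0267 -0.0208
orange [348. 235.] 116 [ 0.4646 -0.1711  0.097 ] tool x -0.041 -0.0241 y 0.0218 0.0277
```

View pics/rel.png

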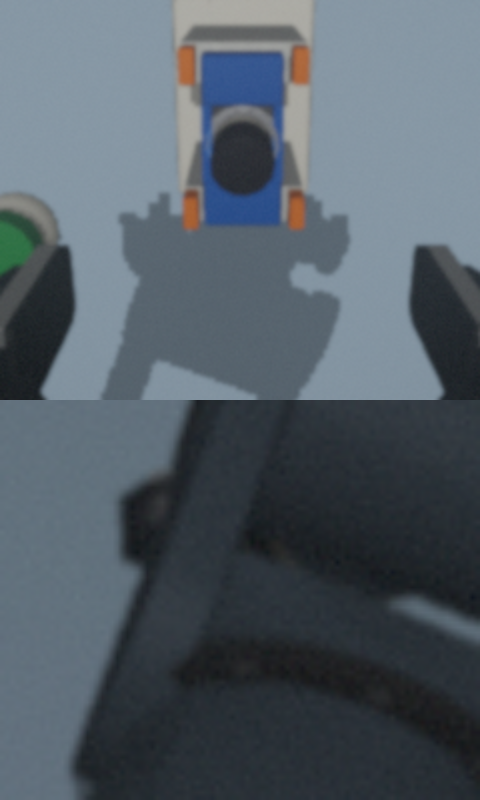

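The syringe is seated and released. The wings span tool x -38.9 to +38.4 mm and y within ±16.5 mm, midway between the four posts, and the knob sits central at crop (242,158). Next I'll grip the knob above the collar and pull slowly, watching the force.

Run:
```python
from cell import r, optics
from h import *; import pickle
x,y=.4967,-.1452
r.move_linear([x,y,.126],vel=.1); r.sleep(.2); f0=r.current_contact_force(); print(f0.round(2))
r.set_gripper(0.0,30); r.sleep(.3); print(r.current_t(),r.current_opening(),(r.current_contact_force()-f0).round(2),r.current_torque().round(2))
z0=r.current_tool_pos()[2]
for dz in (.003,.008,.016,.026,.036,.042,.047):
    r.move_linear([x,y,z0+dz],vel=.03); r.sleep(.15); f=r.current_contact_force()-f0
    print(dz,(r.current_tool_pos()[2]-z0).round(4),f.round(2))
    if f[2]<-3.2 or np.hypot(*f[:2])>5: print("STOP"); break
t=(r.current_tool_pos(),r.current_ee_rot()); d=optics.get_image("wrist"); s=optics.get_image("scene")
pickle.dump((d,t,s),open("fin.pkl","wb")); print(r.current_t(),r.current_opening(),t[0])
cv2.imwrite("pics/fin.png",np.vstack([cv2.resize(d["pixels"][110:310,200:440],(480,300)),cv2.resize(s["pixels"][140:215,240:360],(480,300),interpolation=cv2.INTER_CUBIC)])[:,:,::-1])
```

```text
[ 0.32 -0.76 -0.13]
21.4167 0.2924469212703652 [-1.39  1.36  3.77] [-0.    0.02 -0.03]
0.003 0.0029 [-0.89  0.71 -0.6 ]
0.008 0.008 [-0.27  0.8  -0.45]
0.016 0.0159 [0.45 1.51 0.02]
0.026 0.0259 [ 0.15  1.04 -0.44]
0.036 0.0359 [-0.15  0.58 -1.04]
0.042 0.0419 [-1.11  0.95 -0.07]
0.047 0.047 [0.04 0.8  0.11]
25.1917 0.2933787042666104 [ 0.49668277 -0.14519552  0.17310846]
```

View pics/fin.png

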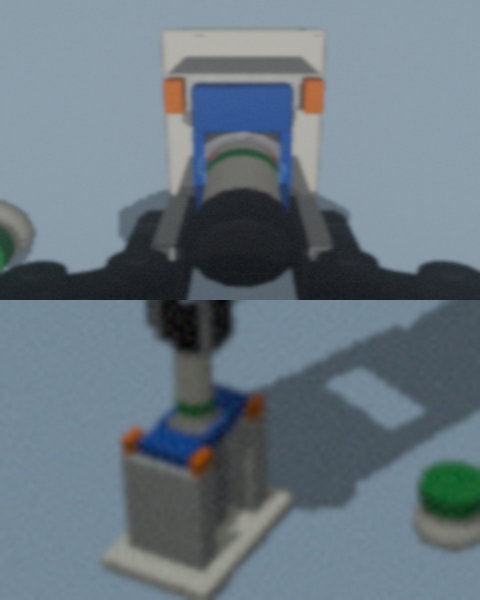

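The green band is fully out with white rod showing below it, and the wings are still on the pillars. There's a faint reddish rim at the bore in the wrist view, so I'll check that by numbers before handing in.

Run:
```python
from h import *; import pickle
d,t,s=pickle.load(open("fin.pkl","rb"))
c=s["pixels"]; C=289
for y in range(156,178): print(y,c[y,287:292].mean(0).round().astype(int),end=" | ")
T=s["camera_from_world"]
def px(z,dx=0,dy=0):
    p=T@[.4967+dx,-.1452+dy,z,1]; return (p[:2]/p[2]*s["fx"]+[s["cx"],s["cy"]]).round(1)
n=np.array([.87,.49])*.012  # rod side facing the scene camera
print(); [print(h,px(.023+.001*h,*n)) for h in (91,81,74)]  # green top, green bottom, collar top (raised 47)
w=d["pixels"]
for y in range(196,216): print(y,w[y,319:324].mean(0).round().astype(int),end=" | ")
```

```text
156 [87 89 84] | 157 [88 89 84] | 158 [89 90 85] | 159 [89 89 85] | 160 [89 90 85] | 161 [90 90 85] | 162 [88 89 84] | 163 [87 88 84] | 164 [85 88 83] | 165 [73 83 72] | 166 [47 68 50] | 167 [28 59 36] | 168 [40 64 43] | 169 [66 78 67] | 170 [84 88 81] | 171 [89 92 91] | 172 [ 86  91 101] | 173 [ 63  74 100] | 174 [ 35  60 105] | 175 [ 22  54 104] | 176 [43 55 96] | 177 [78 61 79] | 
91 [286.8 165.5]
81 [287.  168.9]
74 [287.1 171.3]
196 [ 55  85 140] | 197 [ 82  98 136] | 198 [116 121 138] | 199 [134 136 143] | 200 [136 136 141] | 201 [128 130 133] | 202 [122 123 127] | 203 [115 116 119] | 204 [108 109 109] | 205 [106 107 105] | 206 [109 110 106] | 207 [105 108 103] | 208 [ 91 100  92] | 209 [67 88 74] | 210 [51 80 63] | 211 [44 78 58] | 212 [49 83 63] | 213 [66 95 75] | 214 [ 91 105  92] | 215 [105 110 104] |
```

The green band is at scene rows 165.3-168.8, against 165.5-168.9 predicted for a 47 mm raise, and no red pixels appear.

Run:
```python
from cell import r
print(r.current_t(),r.current_tool_pos(),r.current_opening(),abs(r.current_qvel()).max()); r.hand_in()
```

```text
25.1917 [ 0.49665536 -0.14517935  0.17306553] 0.2933787042666104 0.001976830121614618
the job is handed in; nothing more can be done
```

The syringe is hanging in the draw stand and the arm is holding its plunger about 47 mm up. I handed the job in at 25.2 s of the 58 s allowed; it gave no verdict.

- **Hanging it:** I lifted the syringe by its collar. It met the pillars at the predicted height (TCP z = 0.092 m), and I let go. The wrist camera then showed the wings centred between the orange posts to within about 1 mm.
- **Pulling the plunger:** I gripped the knob above the collar at 30 N and pulled straight up. The pull stayed under about 1 N vertically and 2 N sideways, so there was no sign of jamming or of the barrel lifting.
- **Last checks:** The green band lay where a 47 mm raise puts it, to within 0.2 px in the scene image, with white rod below it. I saw no red, and the wings were still on the pillars.
- **Checks that disagreed:**
  - The camera estimates of the stand centre differed by about 2 mm, so I used a value between them.
  - A faint reddish tint at the bore rim in the wrist view came out neutral grey when I read the pixels.
  - The top camera was blocked by the arm after release, so it could not confirm the seating.

I did not measure the four bystander items again at the end. The arm stayed clear of them, and no unexpected contact force showed.

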